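# Put the ball-ended doming punches back in their tray

## Robot

A 7-joint arm with a two-finger parallel gripper is mounted at the origin on the work surface. World frame = base frame: x ahead of the robot, y to its left, z up, the work surface at z = 0. Lengths are in m, angles in rad, forces in N, time in s.
With the tool pointing down it reaches from about 0.4 to 0.9 m from the base axis. Payload 5.6 kg.
Tool frame: the origin (TCP) lies midway between the tips of the shut fingers; the grasp point (between the pads) lies 19 mm behind it (r.pinch_z is the distance from the TCP to the grasp point, in m); z points along the fingers, y is the line along which they close (so a half turn about z gives the same grasp; the last joint's range is limited). The gripper opens to 92 mm and grips with 3 to 60 N. Pads are 20 mm wide; open, the fingers measure 128 mm over their backs; the gripper's body (75 mm by 189 mm) begins 69 mm behind the grasp point.
Start: joints at [1.264, 0.468, -0.012, 1.603, 0.006, 1.071, -0.056], TCP at [0.169, -0.628, 0.215] pointing down, gripper open.
Joint ranges: [-2.53, 2.53], [-0.31, 2.02], [-1.57, 1.55], [0.28, 2.44], [-1.29, 4.43], [0.15, 1.84], [-2.92, 2.92]. Speed limits (rad/s): [2.57, 2.57, 3.14, 3.14, 3.14, 3.14, 3.14].

## Interface

Orientations are given as a rotation vector (axis times angle).
In Python, from bench import sensors, cams, job, r gives the robot as it stands.
- The arm moves only by the tool arm_command, never from a script. Its arguments are lists of equal length, an entry for each row: "linear": the shift along the tool's x, y, z in mm, a list of three; "dr": the turn, a rotation vector about the tool's x, y, z in degrees, a list of three. In form: {"linear": [[dx, dy, dz], ...], "dr": [[ax, ay, az], ...]}. A call has 1 to 10 rows; each row shifts and turns the commanded pose from where the row before left it, along the tool's axes as they then stand; what a row does not reach is not made up. A row lasts 1/12 s, in which the tool goes at most 41.7 mm and 7.16 degrees, less where a joint would pass 70% of its speed; a pose out of reach is approached as far as the arm can. A call with a gripper value outside its range is refused whole. "grip" is the opening, from -1 (shut) to 1 (fully open), so that 0 is half open, set as the call begins (left out, the last holds). The fingers move at their own pace and stop on an object; "force" is the grip in N (left out, the last holds). Time passes only in rows, so rows that do not move let the fingers close. It gives the time, the measured TCP pose, the force, the opening and the grip force at its end, in the units of the state.
- sensors.read_state(): the state, without advancing time (a new reading comes with each control period).
- cams.snapshot(name): name is "scene" or "top" or "wrist"; returns a dict with "pixels" (480x640x3 uint8, red, green, blue), "range_z" (480x640 float32, m along the optical axis (not along the pixel's ray), 0 where there is no reading), "fx", "fy", "cx", "cy" (pixels), "eye" and "attitude" of the camera in the world. Camera axes: x right, y down, z forward; pixel columns grow to the right and rows downward; lengths in m; the calibration is good to about 2 mm. A picture is of the moment at which its call begins.
- job.finish_job(): hands the job in; it is judged then, once.
Trained networks look in a picture, given as the dict that the camera call returned (one of the last four; its "shot" number tells which), for a name from the list of things; names that differ only in an ending like _2 or _b are one class to them, and where a whole thing is asked for, a point or a joint stands for the part that bears it (a point fixed in the world has none). Each returns a list of dicts, best first, with "conf" (0 to 1); they miss things now and then, are a little off and sometimes report something else, mostly with a low value. They report only what shows in the picture. A call takes as long as a camera call. They do not tell look-alikes from the thing itself.
- cams.search_frame(target, picture): "at" ([row, column] in pixels, amid what is visible of it).
- cams.outline_of(target, picture): "mask" (480x640 bool, what is visible of it) and "at" ([row, column] in pixels, amid what is visible of it).
The state is a dict: "time": time; "q": joint angles; "joint_velocities": joint speeds; "tau": joint torques, N m; "eef_pos": TCP position; "orientation": TCP orientation; "force": force on the tool from outside, world axes, zero at the start; "wrist_torque": the same for the moment, N m; "finger_gap": finger opening in m; "grasp_force": force on a finger pad.
Only numpy, scipy, OpenCV 4.12 (cv2) and the standard library are available. Lean on these libraries where they do the work, as an engineer would, in place of code of your own. Each camera call takes 0.05 s, during which the arm holds its last target. There are 200 camera calls.

## Task

Put the three ball-ended wooden doming punches away in the punch tray: lay each one flat on the tray floor with its ball in the stall cut for its size (small, medium, large) and its shank pointing straight out of the stall's open side. Leave the flat-faced punch and the cone punch, which do not belong in this set, where they lie, and do not disturb the doming block or the red tin.

Things in the scene. Friction and masses are not known exactly. Their poses are not given: they have to be found in the camera images.
- ball_small_mid (a point): Brown wood punch: octagonal shank 14 mm thick, ending 65 mm behind this point; a 22 mm ball at the other end, its centre 45 mm ahead. The point is on the shank's axis, x along the axis to the ball. It rests on ball and tail: the axis rises 2.1 deg to the ball, this point is 9.4 mm above the floor it lies on. 20 g (varies 0.7 to 1.4 times). Grip it here, across the shank.
- ball_medium_mid (a point): Brown wood punch: octagonal shank 14 mm thick, ending 65 mm behind this point; a 34 mm ball at the other end, its centre 45 mm ahead. The point is on the shank's axis, x along the axis to the ball. It rests on ball and tail: the axis rises 5.2 deg to the ball, this point is 12.9 mm above the floor it lies on. 30 g (varies 0.7 to 1.4 times). Grip it here, across the shank.
- ball_large_mid (a point): Brown wood punch: octagonal shank 14 mm thick, ending 65 mm behind this point; a 46 mm ball at the other end, its centre 45 mm ahead. The point is on the shank's axis, x along the axis to the ball. It rests on ball and tail: the axis rises 8.4 deg to the ball, this point is 16.4 mm above the floor it lies on. 51 g (varies 0.7 to 1.4 times). Grip it here, across the shank.
- stall_small_seat (a point): Point where the 22 mm ball's centre belongs in its stall, 11 mm above the tray floor. Stall: fixed light wood block 78 mm wide, 14 high, with a U-shaped bay 38 mm wide; back wall 19 mm ahead (+x), cheeks from there to 16 mm behind, open at -x, where the shank lies on the bare tray floor. x level, z up. Fixed tray: floor 6 mm above the bench, rim 16; stalls 82 mm apart in any order.
- stall_medium_seat (a point): Point where the 34 mm ball's centre belongs in its stall, 17 mm above the tray floor. Stall: fixed light wood block 78 mm wide, 14 high, with a U-shaped bay 50 mm wide; back wall 25 mm ahead (+x), cheeks from there to 16 mm behind, open at -x, where the shank lies on the bare tray floor. x level, z up. Fixed tray: floor 6 mm above the bench, rim 16; stalls 82 mm apart in any order.
- stall_large_seat (a point): Point where the 46 mm ball's centre belongs in its stall, 23 mm above the tray floor. Stall: fixed light wood block 78 mm wide, 14 high, with a U-shaped bay 62 mm wide; back wall 31 mm ahead (+x), cheeks from there to 16 mm behind, open at -x, where the shank lies on the bare tray floor. x level, z up. Fixed tray: floor 6 mm above the bench, rim 16; stalls 82 mm apart in any order.
- flat_punch_mid (a point): Look-alike, to be left: brown wood punch, octagonal shank 14 mm thick ending 65 mm behind this point, which is on its axis; x along the axis to the head, a flat-faced cylinder 34 mm in diameter, from 30 to 60 mm ahead of this point.
- cone_punch_mid (a point): Look-alike, to be left: brown wood punch, octagonal shank 14 mm thick ending 65 mm behind this point, which is on its axis; x along the axis to the head, a cone 34 mm in diameter at its back, tapering to a blunt tip, from 25 to 65 mm ahead of this point.
- doming_block: Bystander: steel doming block, a 50 mm cube with round hollows in its top. Origin at the centre of its underside.
- tin: Bystander: flat red tin, shut, 63 x 95 x 20 mm. Origin at the centre of its underside.
Things that resemble listed ones, but are neither listed nor needed, are in the scene too. What is shaped like the part that bears ball_small_mid but turquoise is not meant. Leave any yellow look-alike of the part that bears ball_medium_mid alone.

How it is judged:
By the outcome, as a careful person would: the job done as asked, in the order asked, and still so for the second after the job is handed in, with the robot touching nothing.
It also fails if it takes over 96 s, if anything falls off the work surface, if the arm or the gripper's body presses on something with over 40 N, if the wrist force passes 120 N, or if a joint passes its speed limit or range.

## Working session

There is one attempt and no reset: what is moved stays moved. The work goes in short steps, Python scripts to look and compute and a tool call to move; the robot and the scene stay as the last step left them, time stands still between calls to the robot, and variables do not carry over. Pictures are saved under pics/ and viewed, at most 14 in all, crops included, and the job is handed in when it is done.

Besides the shell and the picture viewer there is one more tool, called after ">>>" by a JSON object that holds its "api" and its "payload". arm_command: Moves the arm, as the interface text tells. Its arguments: {"type":"object","properties":{"linear":{"type":"array","items":{"type":"array","items":{"type":"number"}}},"dr":{"type":"array","items":{"type":"array","items":{"type":"number"}}},"grip":{"type":"number"},"force":{"type":"number"}},"required":["linear","dr"]}

```bash
ls; mkdir -p pics; cat > h.py <<'E'
import numpy as np, cv2
from scipy.spatial.transform import Rotation as R
from bench import sensors, cams, job, r
def att(p):
    a=np.array(p["attitude"],float)
    return a if a.shape==(3,3) else (R.from_rotvec(a).as_matrix() if a.size==3 else R.from_quat(a).as_matrix())
def world(p):
    z=p["range_z"]; v,u=np.mgrid[:480,:640]
    c=np.stack([(u-p["cx"])/p["fx"]*z,(v-p["cy"])/p["fy"]*z,z],-1)
    return c@att(p).T+np.array(p["eye"])
def proj(p,X):
    c=(np.atleast_2d(X)-np.array(p["eye"]))@att(p)
    return np.stack([c[:,0]/c[:,2]*p["fx"]+p["cx"],c[:,1]/c[:,2]*p["fy"]+p["cy"]],-1)
def save(p,n): cv2.imwrite(f"pics/{n}.png",p["pixels"][:,:,::-1])
E
python3 - <<'E'
from h import *
for n in ["top","scene"]:
    p=cams.snapshot(n); save(p,n+"1"); print(n,p["eye"],p["attitude"],p["fx"],p["cx"],p["cy"])
    np.savez(f"{n}.npz",W=world(p),px=p["pixels"])
    W=world(p)
    for t in ["ball_small_mid","ball_medium_mid","ball_large_mid","stall_small_seat","stall_medium_seat","stall_large_seat","flat_punch_mid","cone_punch_mid","doming_block","tin"]:
        for d in cams.search_frame(t,p)[:4]:
            a=np.array(d["at"]).astype(int); print(t,round(d["conf"],2),a,W[a[0],a[1]].round(3))
print(sensors.read_state())
E
```

```text
pics
top [ 0.50250382 -0.0786839   1.39254526] [-2.17320801  2.18101661 -0.07945508] 573.8184172522864 320.90711014261467 243.4017937029738
ball_small_mid 0.61 [179 401] [ 0.772 -0.266 -0.001]
ball_small_mid 0.51 [241 313] [ 0.619 -0.05   0.018]
ball_medium_mid 0.91 [243 370] [ 0.613 -0.187  0.021]
ball_medium_mid 0.83 [291 510] [ 0.497 -0.518  0.022]
ball_large_mid 0.81 [303 350] [ 0.47  -0.137  0.033]
stall_medium_seat 0.7 [243 225] [0.615 0.163 0.012]
stall_large_seat 0.82 [236 195] [0.633 0.236 0.009]
flat_punch_mid 0.61 [310 411] [ 0.453 -0.281  0.029]
flat_punch_mid 0.25 [236 187] [0.633 0.256 0.01 ]
cone_punch_mid 0.57 [244 446] [ 0.61  -0.369  0.02 ]
doming_block 0.61 [187 260] [0.744 0.074 0.053]
tin 0.8 [168 346] [ 0.795 -0.13   0.022]
tin 0.36 [187 258] [0.745 0.079 0.049]
scene [1.36512084 0.25310172 0.8554863 ] [-1.41061084 -2.13202753  0.91782285] 554.6981152164703 320.0253847934422 235.8318502289666
ball_small_mid 0.84 [261 335] [ 0.627 -0.041  0.019]
ball_small_mid 0.61 [276 211] [ 0.76  -0.26   0.015]
ball_medium_mid 0.73 [240 279] [ 0.618 -0.175  0.022]
ball_medium_
[... 343 characters left out ...]
'time': 1.1, 'q': array([ 1.2639942 ,  0.46749477, -0.01161874,  1.60271423,  0.00600677,
        1.07139579, -0.05628465]), 'joint_velocities': array([ 0.00017173,  0.00024172, -0.00038214,  0.00051231,  0.00043557,
       -0.00109964,  0.00044811]), 'tau': array([-9.58342935e-04, -5.20430517e+01, -1.29092004e-02, -2.44056469e+01,
       -5.67183795e-02,  1.12346307e-02,  3.52363668e-05]), 'eef_pos': array([ 0.16945662, -0.62752296,  0.21458986]), 'orientation': array([ 3.11428232e+00,  4.13119092e-01, -5.09782823e-05]), 'force': array([0.53672068, 0.12393918, 0.16910755]), 'wrist_torque': array([-0.04726611,  0.01108441,  0.01402526]), 'grasp_force': 0.0, 'finger_gap': 0.09170181241479707}
```

```bash
python3 - <<'E'
import cv2
a=cv2.imread("pics/top1.png")[140:360,130:550]
cv2.imwrite("pics/top1c.png",cv2.resize(a,(800,419),interpolation=cv2.INTER_CUBIC))
E
```

```text
(no output)
```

View pics/top1c.png

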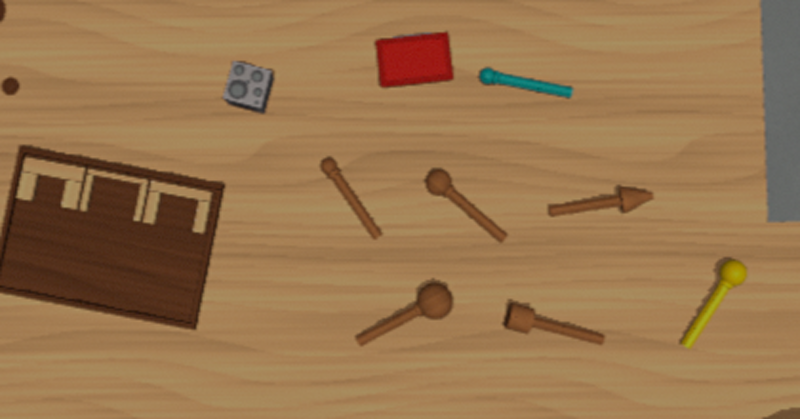

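View pics/scene1.png

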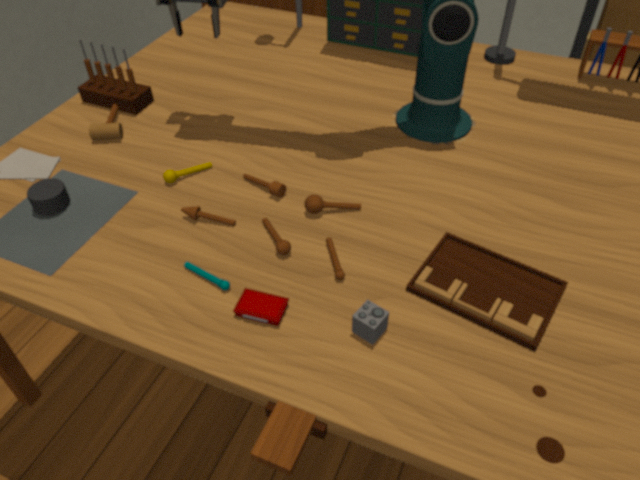

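The top view shows the small, medium and large balls at crop (329,166), (438,182) and (434,300). The tray is on the left, with stalls running small, large, medium from left to right. Turquoise and yellow decoys are on the right. Next I fit the axes and the tray.

```bash
cat >> h.py <<'E'
def rays(p,vu,z):
    vu=np.atleast_2d(vu).astype(float); c=np.stack([(vu[:,1]-p["cx"])/p["fx"],(vu[:,0]-p["cy"])/p["fy"],np.ones(len(vu))],-1)@att(p).T
    e=np.array(p["eye"]); return e+c*((z-e[2])/c[:,2])[:,None]
def fit(p,mask,h):
    """punch axis from mask: head centroid by width; returns mid xy, yaw, length"""
    P=rays(p,np.argwhere(mask),h)[:,:2]; m=P.mean(0); d=np.linalg.svd(P-m,full_matrices=False)[2][0]
    n=np.array([-d[1],d[0]])
    s=(P-m)@d
    if np.ptp(((P-m)@n)[s<s.mean()])>np.ptp(((P-m)@n)[s>=s.mean()]): d=-d; n=-n
    s=(P-m)@d; lo,hi=s.min(),s.max()
    sh=s<lo+.075; c=P[sh].mean(0); hd=s>hi-.018; b=P[hd].mean(0)
    d2=np.linalg.svd(P[sh]-c,full_matrices=False)[2][0]; d2*=np.sign(d2@d)
    tail=c+d2*((P-c)@d2).min(); return tail+.065*d2,np.degrees(np.arctan2(d2[1],d2[0])),hi-lo,np.degrees(np.arctan2(*(b-c)[::-1]))
E
python3 - <<'E'
from h import *
p=cams.snapshot("top")
for t,h in [("ball_small_mid",.009),("ball_medium_mid",.013),("ball_large_mid",.016)]:
    for d in cams.outline_of(t,p)[:4]:
        a=np.array(d["at"]).astype(int); print(t,round(d["conf"],2),a,p["pixels"][a[0],a[1]],d["mask"].sum(),fit(p,d["mask"],h))
# tray
px=p["pixels"].astype(int); roi=np.zeros((480,640),bool); roi[205:325,118:255]=1
hsv=cv2.cvtColor(p["pixels"],cv2.COLOR_RGB2HSV)
dark=(hsv[...,2]<100)&roi
n,l,s,c=cv2.connectedComponentsWithStats(dark.astype(np.uint8)); k=1+s[1:,4].argmax()
P=rays(p,np.argwhere(l==k),.016)[:,:2].astype(np.float32)
print("tray",cv2.minAreaRect(P*1000))
# rectified view 1px=0.5mm at z=.02, u=-y, v=-x
S=.0005; x0,y0=.76,.40; W,H=760,560
V,U=np.mgrid[:H,:W]; X=np.stack([x0-V.ravel()*S,y0-U.ravel()*S,np.full(V.size,.02)],-1)
q=proj(p,X).astype(np.float32).reshape(H,W,2)
im=cv2.remap(p["pixels"],q[...,0],q[...,1],cv2.INTER_CUBIC); cv2.imwrite("pics/tray.png",im[:,:,::-1])
E
```

```text
ball_small_mid 0.85 [179 401] [154 125  88] 365 (array([ 0.7601608 , -0.27117879]), np.float64(77.41484492157238), np.float64(0.12203476139784447), np.float64(78.25778788843607))
ball_small_mid 0.81 [244 311] [118  82  48] 306 (array([ 0.61611509, -0.04855088]), np.float64(34.98914324401303), np.float64(0.1204311046003779), np.float64(34.81898833726161))
ball_medium_mid 0.77 [290 504] [112  84  53] 348 (array([ 0.48077586, -0.50654739]), np.float64(-34.281312669617876), np.float64(0.12348872339003508), np.float64(-34.52302765671899))
ball_medium_mid 0.7 [245 372] [128  79  43] 418 (array([ 0.60236195, -0.1968122 ]), np.float64(48.179268812241936), np.float64(0.1276588653220599), np.float64(49.19225020341102))
ball_large_mid 0.84 [305 348] [115  71  38] 523 (array([ 0.46226552, -0.11688189]), np.float64(-62.45278993985311), np.float64(0.1322891555662523), np.float64(-62.77567058538874))
ball_large_mid 0.21 [169 345] [156  24  17] 1062 (array([ 0.79283077, -0.14515091]), np.float64(-76.6126244216245), np.float64(0.0979223229352843), np.float64(-82.78223767211455))
tray ((565.1939697265625, 255.61216735839844), (265.5078430175781, 187.08619689941406), 79.07537841796875)
```

View pics/tray.png

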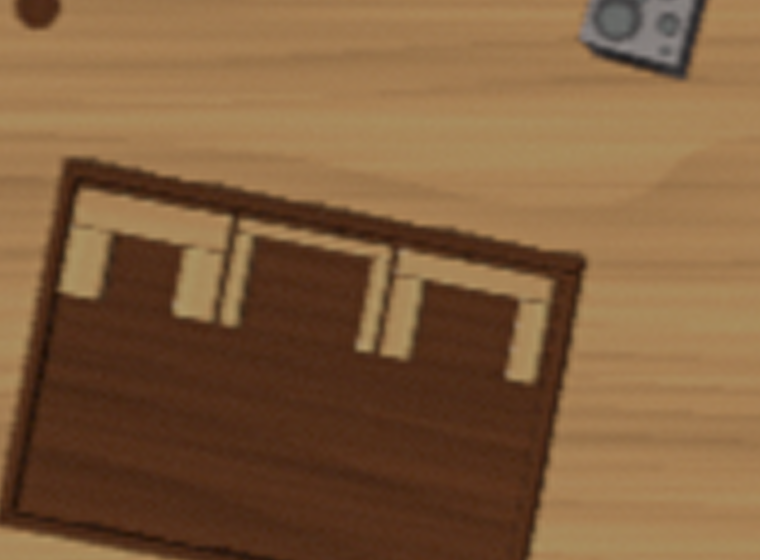

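Stall axis yaw is -11°. In the rectified view the seats are at px (142,277) small, (304,306) large and (464,339) medium. In world x, y that is small (.622,.329), large (.607,.248) and medium (.591,.168), which matches the 82 mm pitch. Punch lengths measure 120, 128 and 132 mm, also as expected. I start with the small punch.

>>> {"api": "arm_command", "payload": {"linear": [[29,-22,0],[29,-22,0],[29,-22,0],[29,-22,0],[29,-22,0],[29,-22,0],[29,-22,0],[29,-22,0],[29,-22,0],[29,-22,0]], "dr": [[0,0,0],[0,0,0],[0,0,0],[0,0,0],[0,0,0],[0,0,0],[0,0,0],[0,0,0],[0,0,0],[0,0,0]], "grip": 0.2, "force": 15}}

```text
time: 2.13
eef_pos: [0.3929, -0.3381, 0.2149]
orientation: [3.114, 0.413, 0.001]
force: [0.7, -1.2, 0.5]
finger_gap: 0.055
grasp_force: 0.0
```

>>> {"api": "arm_command", "payload": {"linear": [[29,-22,8],[29,-22,8],[29,-22,8],[29,-22,8],[29,-22,8],[29,-22,8],[29,-22,8],[0,0,0],[0,0,0],[0,0,0]], "dr": [[0,0,0],[0,0,0],[0,0,0],[0,0,0],[0,0,0],[0,0,0],[0,0,0],[0,0,-6.6],[0,0,-6.6],[0,0,-6.6]]}}

```text
time: 2.97
eef_pos: [0.5483, -0.1367, 0.1583]
orientation: [-2.993, -0.954, 0.0]
force: [-0.1, -0.9, 0.1]
finger_gap: 0.0552
grasp_force: 0.0
```

```bash
cat >> h.py <<'E'
def go(x,y,z,yaw):
    """tool-axis shift (mm) then turn (deg) to reach TCP x,y,z with tool-x yaw"""
    s=sensors.read_state(); M=R.from_rotvec(s["orientation"]).as_matrix()
    d=M.T@(np.array([x,y,z])-s["eef_pos"])*1000
    cy=np.degrees(np.arctan2(M[1,0],M[0,0])); 
    print("t",round(s["time"],2),"tcp",s["eef_pos"].round(4),"yaw",cy.round(1),"tilt",np.degrees(np.arccos(-M[2,2])).round(2),"gap",s["finger_gap"].round(4),"F",s["force"].round(1),"q",s["q"].round(2))
    print("shift",d.round(1),"turn z",((cy-yaw+180)%360-180).round(1))
def seen(t,h,name="wrist"):
    p=cams.snapshot(name)
    for d in cams.outline_of(t,p)[:3]:
        print(t,round(d["conf"],2),d["at"],fit(p,d["mask"],h))
    return p
E
python3 - <<'E'
from h import *
p=seen("ball_small_mid",.009); save(p,"w1"); print([a for a in dir(r) if a[0]!='_'],r.pinch_z)
go(.6161,-.0486,.003,35)
E
```

```text
ball_small_mid 0.69 [47.4, 619.3] (array([ 0.7730789 , -0.21458263]), np.float64(72.95454749276983), np.float64(0.06376418983575285), np.float64(74.81565408468327))
ball_small_mid 0.6 [77.0, 269.7] (array([ 0.61504513, -0.04833101]), np.float64(34.971599144002504), np.float64(0.10908419712109518), np.float64(34.95210474134046))
['IKError', 'pinch_z'] 0.0187Traceback (most recent call last):
  File "<stdin>", line 3, in <module>
  File "h.py", line 33, in go
    print("t",round(s["time"],2),"tcp",s["eef_pos"].round(4),"yaw",cy.round(1),"tilt",np.degrees(np.arccos(-M[2,2])).round(2),"gap",s["finger_gap"].round(4),"F",s["force"].round(1),"q",s["q"].round(2))
                                                                                                                                    ^^^^^^^^^^^^^^^^^^^^^
AttributeError: 'float' object has no attribute 'round'
```

View pics/w1.png

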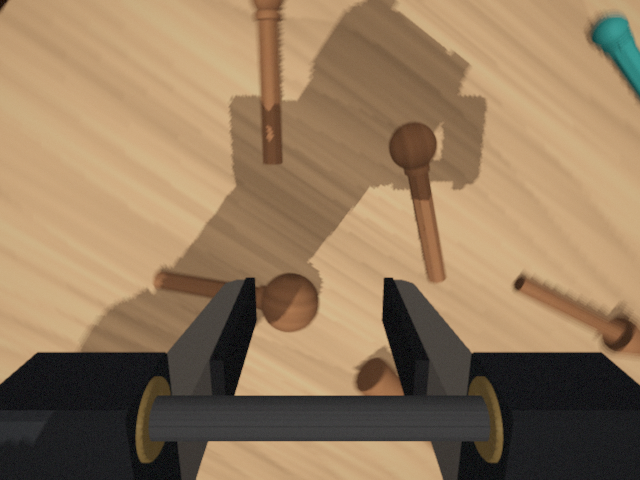

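The wrist picture shows the small punch at col 270, rows 0-160, vertical and so aligned with tool x. The fit agrees with the top view to about 1 mm. I lower and grip.

>>> {"api": "arm_command", "payload": {"linear": [[26.5,-8.2,10],[26.5,-8.2,15],[26.5,-8.2,15],[26.5,-8.2,20],[0,0,30],[0,0,30],[0,0,20],[0,0,14],[0,0,0],[0,0,0]], "dr": [[0,0,0],[0,0,0],[0,0,0],[0,0,0],[0,0,0],[0,0,0],[0,0,0],[0,0,0],[0,0,0],[0,0,0]]}}

```text
time: 3.9
eef_pos: [0.6162, -0.0506, 0.0044]
orientation: [2.998, 0.939, -0.0]
force: [-0.2, 0.8, -0.3]
finger_gap: 0.055
grasp_force: 0.0
```

>>> {"api": "arm_command", "payload": {"linear": [[0,0,0],[0,0,0],[0,0,0],[0,0,0],[0,0,0],[0,0,0]], "dr": [[0,0,0],[0,0,0],[0,0,0],[0,0,0],[0,0,0],[0,0,0]], "grip": -1, "force": 15}}

```text
time: 4.4
eef_pos: [0.6162, -0.0505, 0.0049]
orientation: [2.997, 0.942, 0.001]
force: [0.0, 0.6, -0.6]
finger_gap: 0.0173
grasp_force: 0.1
```

```bash
sed -i 's/s\["finger_gap"\].round(4)/round(s["finger_gap"],4)/' h.py
python3 - <<'E'
from h import *
go(.5775,.3376,.090,-11)
E
```

```text
t 4.4 tcp [ 0.6162 -0.0505  0.0049] yaw 34.9 tilt 0.03 gap 0.0173 F [ 0.   0.6 -0.6] q [ 0.24  0.71 -0.28  1.79  0.29  0.69 -1.17]
shift [ 190.3 -340.4  -85.2] turn z 45.9
```

>>> {"api": "arm_command", "payload": {"linear": [[0,0,0],[0,0,0],[0,0,0],[0,0,-20],[0,0,-30],[0,0,-35]], "dr": [[0,0,0],[0,0,0],[0,0,0],[0,0,0],[0,0,0],[0,0,0]]}}

```text
time: 4.9
eef_pos: [0.6143, -0.0502, 0.0885]
orientation: [-2.995, -0.942, 0.007]
force: [0.2, 0.5, -0.1]
finger_gap: 0.0135
grasp_force: 15.0
```

>>> {"api": "arm_command", "payload": {"linear": [[19,-34,0],[19,-34,0],[19,-34,0],[19,-34,0],[19,-34,0],[19,-34,0],[19,-34,0],[19,-34,0],[19,-34,0],[19,-34,0]], "dr": [[0,0,0],[0,0,0],[0,0,0],[0,0,0],[0,0,0],[0,0,0],[0,0,0],[0,0,0],[0,0,0],[0,0,0]]}}

```text
time: 5.73
eef_pos: [0.5767, 0.3389, 0.0894]
orientation: [2.997, 0.942, -0.001]
force: [1.1, 0.3, -1.0]
finger_gap: 0.0136
grasp_force: 15.0
```

>>> {"api": "arm_command", "payload": {"linear": [[0,0,0],[0,0,0],[0,0,0],[0,0,0],[0,0,0],[0,0,0],[0,0,0],[0,0,0]], "dr": [[0,0,6.5],[0,0,6.5],[0,0,6.5],[0,0,6.5],[0,0,6.5],[0,0,6.5],[0,0,6.9],[0,0,0]]}}

```text
time: 6.4
eef_pos: [0.577, 0.3372, 0.0893]
orientation: [3.126, -0.305, -0.0]
force: [-0.5, -0.6, -0.6]
finger_gap: 0.0138
grasp_force: 15.0
```

```bash
python3 - <<'E'
from h import *
go(.5775,.3376,.012,-11)
p=seen("ball_small_mid",.09); save(p,"w2")
p=seen("ball_small_mid",.08,"top")
E
```

```text
t 6.4 tcp [0.577  0.3372 0.0893] yaw -11.1 tilt 0.04 gap 0.0138 F [-0.5 -0.6 -0.6] q [-0.47  0.64 -0.15  1.64  0.12  0.87 -2.44]
shift [ 0.4 -0.6 77.3] turn z -0.1
ball_small_mid 0.86 [267.5, 316.0] (array([0.59370095, 0.33332273]), np.float64(-11.236371959756603), np.float64(0.10380541375650561), np.float64(-11.084232545518427))
ball_small_mid 0.84 [181.6, 404.0] (array([ 0.74777356, -0.25622681]), np.float64(78.04415737665676), np.float64(0.11350435005032466), np.float64(77.93392582991864))
ball_small_mid 0.62 [244.4, 369.9] (array([ 0.60015462, -0.18720042]), np.float64(49.634345654816464), np.float64(0.11999007275749994), np.float64(48.80673789034811))
ball_small_mid 0.56 [273.4, 140.0] (array([0.58048088, 0.34265295]), np.float64(-6.846041923681528), np.float64(0.11965475385219146), np.float64(-9.855419758908633))
```

View pics/w2.png

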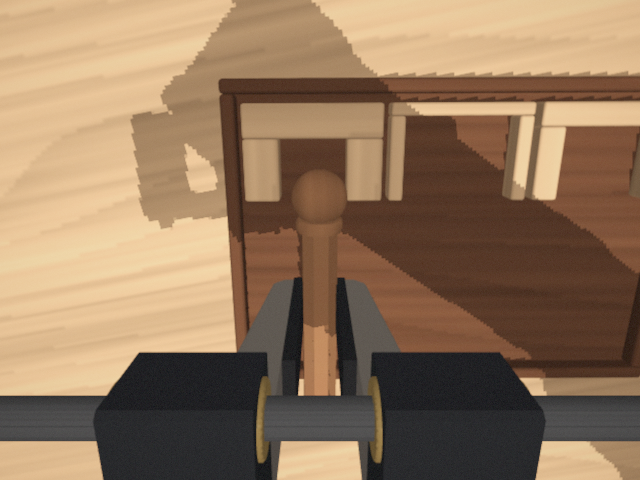

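The wrist picture shows the ball at (320,197), with the bay centred at col 313 and the cheek fronts at row 200. I work out both positions and then lower.

```bash
python3 - <<'E'
from h import *
p=cams.snapshot("wrist")
f=rays(p,[[201,244],[200,383],[199,387],[199,527],[199,533]],.02)[:,:2]; print(f.round(4))
u=np.array([np.cos(np.radians(-11)),np.sin(np.radians(-11))])
print("small",(f[0]+f[1])/2+.016*u,"large",(f[2]+f[3])/2+.016*u, "yaw",np.degrees(np.arctan2(*(f[0]-f[3])))*1)
print("ball",rays(p,[[197,320]],.095))
E
```

```text
[[0.6134 0.3734]
 [0.599  0.2952]
 [0.5992 0.2929]
 [0.5841 0.2143]
 [0.5835 0.2109]]
small [0.62193109 0.33124938] large [0.60734606 0.25051947] yaw 10.43826263067776
ball [[0.62214697 0.32766522 0.095     ]]
```

>>> {"api": "arm_command", "payload": {"linear": [[0,-2.5,20],[0,0,25],[0,0,20],[0,0,9],[0,0,4],[0,0,0],[0,0,0]], "dr": [[0,0,0],[0,0,0],[0,0,0],[0,0,0],[0,0,0],[0,0,0],[0,0,0]]}}

```text
time: 7.23
eef_pos: [0.5783, 0.3399, 0.0122]
orientation: [-3.126, 0.3, -0.001]
force: [-0.5, -0.4, -0.6]
finger_gap: 0.0135
grasp_force: 15.0
```

>>> {"api": "arm_command", "payload": {"linear": [[0,0,0],[0,0,0],[0,0,0],[0,0,0],[0,0,-25],[0,0,-35],[0,0,-35]], "dr": [[0,0,0],[0,0,0],[0,0,0],[0,0,0],[0,0,0],[0,0,0],[0,0,0]], "grip": -0.3}}

```text
time: 7.82
eef_pos: [0.5769, 0.3391, 0.1066]
orientation: [3.126, -0.3, -0.003]
force: [0.8, 1.0, 0.5]
finger_gap: 0.0325
grasp_force: 0.0
```

```bash
python3 - <<'E'
from h import *
go(.6023,-.1968,.105,48.5)
p=seen("ball_small_mid",.015); save(p,"w3")
E
```

```text
t 7.82 tcp [0.5769 0.3391 0.1066] yaw -11.0 tilt 0.15 gap 0.0325 F [0.8 1.  0.5] q [-0.47  0.62 -0.16  1.62  0.11  0.91 -2.43]
shift [127.  521.3   2.3] turn z -59.5
ball_small_mid 0.58 [227.0, 311.6] (array([0.57712456, 0.34064347]), np.float64(-11.125116771134822), np.float64(0.12351266017885934), np.float64(-10.994698072323756))
```

View pics/w3.png

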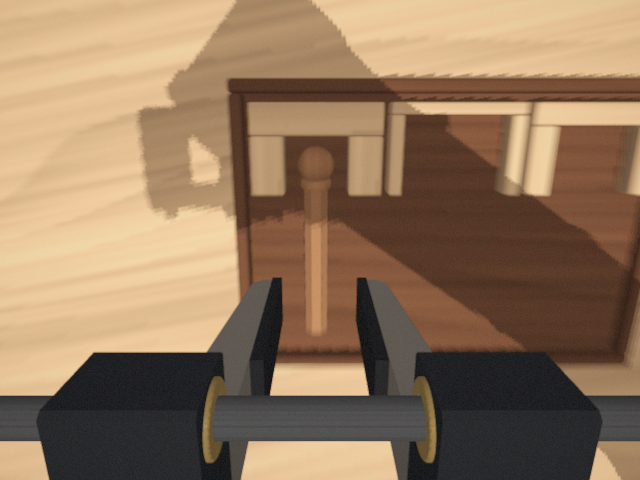

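The small punch is seated, with its ball at (316,163) centred in the bay (cols 285-348). Next is the medium punch.

>>> {"api": "arm_command", "payload": {"linear": [[8.5,34.8,0],[8.5,34.8,0],[8.5,34.8,0],[8.5,34.8,0],[8.5,34.8,0],[8.5,34.8,0],[8.5,34.8,0],[8.5,34.8,0],[8.5,34.8,0],[8.5,34.8,0]], "dr": [[0,0,0],[0,0,0],[0,0,0],[0,0,0],[0,0,0],[0,0,0],[0,0,0],[0,0,0],[0,0,0],[0,0,0]], "grip": 0.2}}

```text
time: 8.75
eef_pos: [0.5946, -0.0199, 0.1064]
orientation: [3.127, -0.301, 0.0]
force: [0.3, -0.3, 0.9]
finger_gap: 0.055
grasp_force: 0.0
```

>>> {"api": "arm_command", "payload": {"linear": [[8.5,34.8,0],[8.5,34.8,0],[8.5,34.8,0],[8.5,34.8,0],[8.5,34.8,0],[0,0,0],[0,0,0],[0,0,0],[0,0,0],[0,0,0]], "dr": [[0,0,0],[0,0,0],[0,0,0],[0,0,0],[0,0,0],[0,0,-6.6],[0,0,-6.6],[0,0,-6.6],[0,0,-6.6],[0,0,-6.6]]}}

```text
time: 9.58
eef_pos: [0.6032, -0.1972, 0.1061]
orientation: [-3.082, -0.608, 0.001]
force: [-0.4, 0.0, -0.5]
finger_gap: 0.0551
grasp_force: 0.0
```

>>> {"api": "arm_command", "payload": {"linear": [[0,0,0],[0,0,0],[0,0,0],[0,0,0],[0,0,0]], "dr": [[0,0,-6.6],[0,0,-6.6],[0,0,-6.6],[0,0,-6.6],[0,0,0]]}}

```text
time: 10.0
eef_pos: [0.6031, -0.1971, 0.1061]
orientation: [-2.863, -1.292, 0.0]
force: [0.8, -0.8, 0.4]
finger_gap: 0.0551
grasp_force: 0.0
```

```bash
python3 - <<'E'
from h import *
p=seen("ball_medium_mid",.014)
go(.6023,-.1968,.005,48.5)
E
```

```text
ball_medium_mid 0.77 [198.6, 314.7] (array([ 0.60182139, -0.19484558]), np.float64(49.559356607430836), np.float64(0.12581917126059183), np.float64(49.46006238998518))
t 10.1 tcp [ 0.6032 -0.1973  0.1062] yaw 48.2 tilt 0.03 gap 0.0551 F [-0.5  0.9 -0.5] q [ 0.51  0.6  -0.34  1.71  0.25  0.88 -0.66]
shift [ -0.2  -0.9 101.2] turn z -0.3
```

>>> {"api": "arm_command", "payload": {"linear": [[0,-2,25],[0,0,30],[0,0,25],[0,0,14],[0,0,6],[0,0,0]], "dr": [[0,0,-1],[0,0,0],[0,0,0],[0,0,0],[0,0,0],[0,0,0]]}}

```text
time: 10.6
eef_pos: [0.6012, -0.1955, 0.0053]
orientation: [-2.853, -1.311, 0.003]
force: [-0.2, -0.3, 0.5]
finger_gap: 0.0549
grasp_force: 0.0
```

>>> {"api": "arm_command", "payload": {"linear": [[0,0,0],[0,0,0],[0,0,0],[0,0,0],[0,0,0],[0,0,0],[0,0,0],[0,0,0],[0,0,0]], "dr": [[0,0,0],[0,0,0],[0,0,0],[0,0,0],[0,0,0],[0,0,0],[0,0,0],[0,0,0],[0,0,0]], "grip": -1}}

```text
time: 11.35
eef_pos: [0.6021, -0.1959, 0.0069]
orientation: [2.854, 1.313, 0.0]
force: [-0.5, 0.4, 2.6]
finger_gap: 0.0138
grasp_force: 15.0
```

>>> {"api": "arm_command", "payload": {"linear": [[0,0,-20],[0,0,-35],[0,0,-35],[0,0,0]], "dr": [[0,0,0],[0,0,0],[0,0,0],[0,0,0]]}}

```text
time: 11.68
eef_pos: [0.6063, -0.1965, 0.1033]
orientation: [2.848, 1.31, 0.013]
force: [0.9, -0.4, 0.8]
finger_gap: 0.0138
grasp_force: 15.0
```

```bash
python3 - <<'E'
from h import *
go(.5475,.178,.095,-11)
E
```

```text
t 11.68 tcp [ 0.6063 -0.1965  0.1033] yaw 49.4 tilt 0.63 gap 0.0138 F [ 0.9 -0.4  0.8] q [ 0.51  0.6  -0.35  1.71  0.26  0.87 -0.65]
shift [ 246.1 -288.4    6.6] turn z 60.4
```

>>> {"api": "arm_command", "payload": {"linear": [[24.8,-28.5,0],[24.8,-28.5,0],[24.8,-28.5,0],[24.8,-28.5,0],[24.8,-28.5,0],[24.8,-28.5,0],[24.8,-28.5,0],[24.8,-28.5,0],[24.8,-28.5,0],[24.8,-28.5,0]], "dr": [[0,0,0],[0,0,0],[0,0,0],[0,0,0],[0,0,0],[0,0,0],[0,0,0],[0,0,0],[0,0,0],[0,0,0]]}}

```text
time: 12.52
eef_pos: [0.5462, 0.1797, 0.0964]
orientation: [2.854, 1.313, -0.0]
force: [-0.1, -0.7, -1.0]
finger_gap: 0.0138
grasp_force: 15.0
```

>>> {"api": "arm_command", "payload": {"linear": [[0,0,0],[0,0,0],[0,0,0],[0,0,0],[0,0,0],[0,0,0],[0,0,0],[0,0,0],[0,0,0],[0,0,0]], "dr": [[0,0,6.7],[0,0,6.7],[0,0,6.7],[0,0,6.7],[0,0,6.7],[0,0,6.7],[0,0,6.7],[0,0,6.7],[0,0,6.7],[0,0,0]]}}

```text
time: 13.35
eef_pos: [0.5467, 0.178, 0.0963]
orientation: [3.127, -0.302, -0.0]
force: [0.1, 0.3, 0.1]
finger_gap: 0.0135
grasp_force: 15.0
```

```bash
python3 - <<'E'
from h import *
p=seen("ball_medium_mid",.105); save(p,"w4")
go(.5475,.178,.014,-11)
E
```

```text
ball_medium_mid 0.89 [232.0, 315.6] (array([0.56876454, 0.17335314]), np.float64(-11.018932384222815), np.float64(0.10466011902176318), np.float64(-11.08630406760498))
t 13.45 tcp [0.5467 0.1781 0.0964] yaw -10.7 tilt 0.02 gap 0.0135 F [ 0.2 -0.  -0.2] q [-0.26  0.5  -0.15  1.87  0.1   0.78 -2.22]
shift [ 0.8 -0.  82.4] turn z 0.3
```

View pics/w4.png

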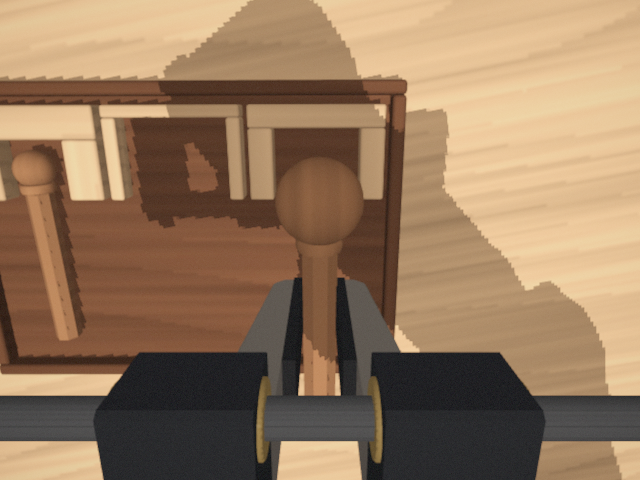

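The medium ball is at (320,200) and its bay is centred at col 317. I shift 1 mm, lower and release.

>>> {"api": "arm_command", "payload": {"linear": [[0.5,-1,20],[0,0,25],[0,0,20],[0,0,12],[0,0,5],[0,0,0],[0,0,0]], "dr": [[0,0,0],[0,0,0],[0,0,0],[0,0,0],[0,0,0],[0,0,0],[0,0,0]]}}

```text
time: 14.03
eef_pos: [0.548, 0.1791, 0.015]
orientation: [-3.127, 0.297, -0.001]
force: [-0.3, 0.7, 0.7]
finger_gap: 0.0134
grasp_force: 15.0
```

>>> {"api": "arm_command", "payload": {"linear": [[0,0,0],[0,0,0],[0,0,0],[0,0,0],[0,0,-25],[0,0,-35],[0,0,-35]], "dr": [[0,0,0],[0,0,0],[0,0,0],[0,0,0],[0,0,0],[0,0,0],[0,0,0]], "grip": -0.3}}

```text
time: 14.62
eef_pos: [0.5466, 0.1786, 0.11]
orientation: [3.126, -0.297, -0.004]
force: [0.8, 0.6, -0.3]
finger_gap: 0.0318
grasp_force: 0.0
```

```bash
python3 - <<'E'
from h import *
go(.4623,-.1169,.108,-62.5)
p=seen("ball_medium_mid",.019); save(p,"w5")
E
```

```text
t 14.62 tcp [0.5466 0.1786 0.11  ] yaw -10.9 tilt 0.14 gap 0.0318 F [ 0.8  0.6 -0.3] q [-0.25  0.48 -0.15  1.86  0.1   0.81 -2.22]
shift [-27.1 306.1   2.4] turn z 51.6
ball_medium_mid 0.6 [196.9, 315.5] (array([0.54850597, 0.17908617]), np.float64(-11.097869473070803), np.float64(0.12643711753394793), np.float64(-11.215610463891181))
```

View pics/w5.png

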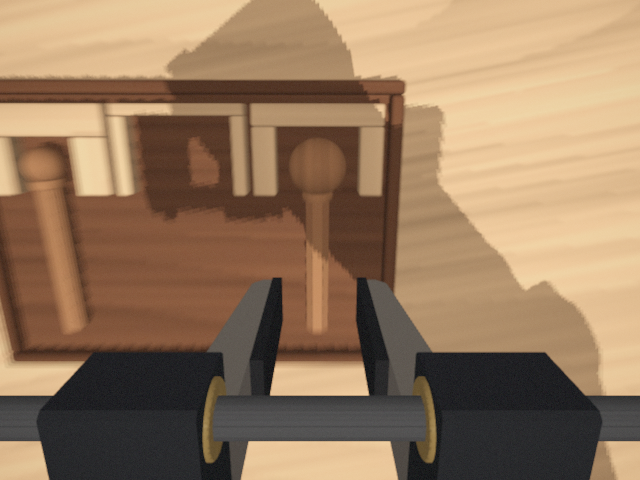

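The medium punch is seated, with its ball at (317,168) centred in the bay (cols 277-360). Next is the large punch.

>>> {"api": "arm_command", "payload": {"linear": [[-2.7,30.6,0],[-2.7,30.6,0],[-2.7,30.6,0],[-2.7,30.6,0],[-2.7,30.6,0],[-2.7,30.6,0],[-2.7,30.6,0],[-2.7,30.6,0],[-2.7,30.6,0],[-2.7,30.6,0]], "dr": [[0,0,0],[0,0,0],[0,0,0],[0,0,0],[0,0,0],[0,0,0],[0,0,0],[0,0,0],[0,0,0],[0,0,0]], "grip": 0.2}}

```text
time: 15.55
eef_pos: [0.4623, -0.1178, 0.1093]
orientation: [3.127, -0.298, -0.0]
force: [0.0, 0.4, -0.3]
finger_gap: 0.055
grasp_force: 0.0
```

>>> {"api": "arm_command", "payload": {"linear": [[0,0,0],[0,0,0],[0,0,0],[0,0,0],[0,0,0],[0,0,0],[0,0,0],[0,0,0],[0,0,0]], "dr": [[0,0,6.5],[0,0,6.5],[0,0,6.5],[0,0,6.5],[0,0,6.5],[0,0,6.5],[0,0,6.5],[0,0,6.1],[0,0,0]]}}

```text
time: 16.3
eef_pos: [0.4629, -0.1165, 0.1092]
orientation: [2.683, -1.633, -0.001]
force: [-0.3, -0.7, 0.3]
finger_gap: 0.0547
grasp_force: 0.0
```

```bash
python3 - <<'E'
from h import *
p=seen("ball_large_mid",.018)
go(.4623,-.1169,.007,-62.5)
E
```

```text
ball_large_mid 0.67 [187.7, 321.6] (array([ 0.46209101, -0.1177642 ]), np.float64(-62.436746337970646), np.float64(0.12977142419465404), np.float64(-62.30010296851076))
t 16.4 tcp [ 0.463  -0.1164  0.1093] yaw -62.3 tilt 0.03 gap 0.0549 F [-0.6  0.8 -0.6] q [ 0.09  0.33  0.1   2.11 -0.05  0.71 -2.43]
shift [1.000e-01 8.000e-01 1.023e+02] turn z 0.2
```

>>> {"api": "arm_command", "payload": {"linear": [[0.5,1,25],[0,0,30],[0,0,25],[0,0,14],[0,0,6],[0,0,0]], "dr": [[0,0,0],[0,0,0],[0,0,0],[0,0,0],[0,0,0],[0,0,0]]}}

```text
time: 16.9
eef_pos: [0.4615, -0.1173, 0.0083]
orientation: [2.686, -1.627, -0.004]
force: [-0.6, 0.4, 0.5]
finger_gap: 0.0549
grasp_force: 0.0
```

>>> {"api": "arm_command", "payload": {"linear": [[0,0,0],[0,0,0],[0,0,0],[0,0,0],[0,0,0],[0,0,0],[0,0,0],[0,0,0],[0,0,0]], "dr": [[0,0,0],[0,0,0],[0,0,0],[0,0,0],[0,0,0],[0,0,0],[0,0,0],[0,0,0],[0,0,0]], "grip": -1, "force": 22}}

```text
time: 17.65
eef_pos: [0.4629, -0.1174, 0.0098]
orientation: [-2.686, 1.629, -0.001]
force: [-0.9, 0.2, 3.8]
finger_gap: 0.0139
grasp_force: 22.0
```

>>> {"api": "arm_command", "payload": {"linear": [[0,0,-20],[0,0,-35],[0,0,-35],[0,0,0],[0,0,0],[0,0,0]], "dr": [[0,0,0],[0,0,0],[0,0,0],[0,0,0],[0,0,0],[0,0,0]]}}

```text
time: 18.15
eef_pos: [0.462, -0.1173, 0.0992]
orientation: [2.686, -1.629, -0.001]
force: [-0.8, -0.6, -0.2]
finger_gap: 0.0133
grasp_force: 22.0
```

>>> {"api": "arm_command", "payload": {"linear": [[0,0,0],[0,0,0],[0,0,0],[0,0,0],[0,0,0],[0,0,0],[0,0,0],[0,0,0],[0,0,0]], "dr": [[0,0,-6.4],[0,0,-6.4],[0,0,-6.4],[0,0,-6.4],[0,0,-6.4],[0,0,-6.4],[0,0,-6.4],[0,0,-6.5],[0,0,0]]}}

```text
time: 18.9
eef_pos: [0.4612, -0.1171, 0.0978]
orientation: [-3.126, 0.302, 0.006]
force: [-0.8, -0.1, -0.9]
finger_gap: 0.0137
grasp_force: 22.0
```

```bash
python3 - <<'E'
from h import *
go(.5627,.2585,.105,-11)
E
```

```text
t 18.9 tcp [ 0.4612 -0.1171  0.0978] yaw -11.0 tilt 0.22 gap 0.0137 F [-0.8 -0.1 -0.9] q [ 0.26  0.35 -0.1   2.11  0.05  0.69 -1.63]
shift [  27.8 -388.1   -7.1] turn z -0.0
```

>>> {"api": "arm_command", "payload": {"linear": [[2.7,-38.7,0],[2.7,-38.7,0],[2.7,-38.7,0],[2.7,-38.7,0],[2.7,-38.7,0],[2.7,-38.7,0],[2.7,-38.7,0],[2.7,-38.7,0],[2.7,-38.7,0],[2.7,-38.7,0]], "dr": [[0,0,0],[0,0,0],[0,0,0],[0,0,0],[0,0,0],[0,0,0],[0,0,0],[0,0,0],[0,0,0],[0,0,0]]}}

```text
time: 19.73
eef_pos: [0.5634, 0.2585, 0.0978]
orientation: [3.125, -0.311, -0.004]
force: [0.6, -0.3, -0.8]
finger_gap: 0.0135
grasp_force: 22.0
```

>>> {"api": "arm_command", "payload": {"linear": [[0,0,0],[0,0,0],[0,0,0]], "dr": [[0,0,0],[0,0,0],[0,0,0]]}}

```text
time: 19.98
eef_pos: [0.5631, 0.256, 0.0978]
orientation: [3.124, -0.309, -0.004]
force: [0.4, -0.7, 0.1]
finger_gap: 0.0135
grasp_force: 22.0
```

```bash
python3 - <<'E'
from h import *
p=seen("ball_large_mid",.107); save(p,"w6")
go(.5627,.2585,.017,-11)
E
```

```text
ball_large_mid 0.66 [233.9, 175.9] (array([0.62367275, 0.30014773]), np.float64(-10.185992708697377), np.float64(0.078406777398562), np.float64(-10.171136842223959))
ball_large_mid 0.63 [226.0, 319.2] (array([0.58596258, 0.2510802 ]), np.float64(-11.45194580172731), np.float64(0.10610640532410309), np.float64(-11.34801315431618))
t 20.08 tcp [0.5638 0.2548 0.0986] yaw -11.4 tilt 0.14 gap 0.0136 F [-0.4 -0.7 -0.4] q [-0.36  0.56 -0.15  1.76  0.11  0.83 -2.34]
shift [-1.7 -3.5 81.6] turn z -0.4
```

View pics/w6.png

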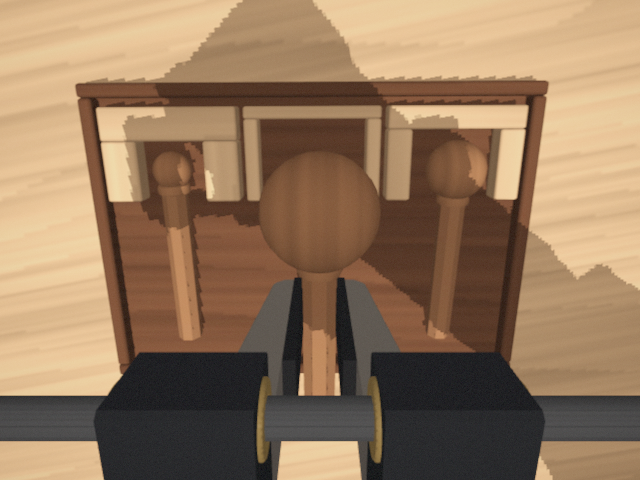

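The large ball is at (320,212) and its bay is centred at col 313. I shift -3 mm in y and lower.

>>> {"api": "arm_command", "payload": {"linear": [[-1,-3,20],[0,0,25],[0,0,5],[0,0,0],[0,0,0]], "dr": [[0,0,-0.4],[0,0,0],[0,0,0],[0,0,0],[0,0,0]]}}

```text
time: 20.5
eef_pos: [0.5641, 0.2591, 0.0499]
orientation: [3.127, -0.298, -0.0]
force: [-0.8, 0.6, -0.1]
finger_gap: 0.0135
grasp_force: 22.0
```

```bash
python3 - <<'E'
from h import *
go(.5627,.2585,.017,-11)
E
```

```text
t 20.5 tcp [0.5641 0.2591 0.0499] yaw -10.9 tilt 0.03 gap 0.0135 F [-0.8  0.6 -0.1] q [-0.38  0.63 -0.15  1.78  0.13  0.75 -2.35]
shift [-1.2  0.8 32.9] turn z 0.1
```

>>> {"api": "arm_command", "payload": {"linear": [[-1,0.5,15],[0,0,13],[0,0,5],[0,0,0],[0,0,0]], "dr": [[0,0,0],[0,0,0],[0,0,0],[0,0,0],[0,0,0]]}}

```text
time: 20.92
eef_pos: [0.5629, 0.2598, 0.0168]
orientation: [-3.128, 0.296, -0.0]
force: [-0.3, -0.6, 0.5]
finger_gap: 0.0136
grasp_force: 22.0
```

>>> {"api": "arm_command", "payload": {"linear": [[0,0,0],[0,0,0],[0,0,0],[0,0,0],[0,0,-25],[0,0,-35],[0,0,-35],[0,0,-35],[0,0,-35],[0,0,0]], "dr": [[0,0,0],[0,0,0],[0,0,0],[0,0,0],[0,0,0],[0,0,0],[0,0,0],[0,0,0],[0,0,0],[0,0,0]], "grip": -0.3}}

```text
time: 21.75
eef_pos: [0.5666, 0.262, 0.1896]
orientation: [-3.121, 0.295, -0.018]
force: [0.9, 1.2, 0.4]
finger_gap: 0.0321
grasp_force: 0.0
```

```bash
python3 - <<'E'
from h import *
p=seen("ball_large_mid",.022); save(p,"w7")
p=seen("ball_small_mid",.015)
E
```

```text
ball_large_mid 0.97 [181.0, 323.9] (array([0.56121979, 0.26031743]), np.float64(-10.276322511038952), np.float64(0.1305534807442189), np.float64(-10.973164070211856))
ball_small_mid 0.88 [209.5, 216.6] (array([0.57850808, 0.34060979]), np.float64(-10.649557154658742), np.float64(0.12172936585325865), np.float64(-10.35195068952917))
```

View pics/w7.png

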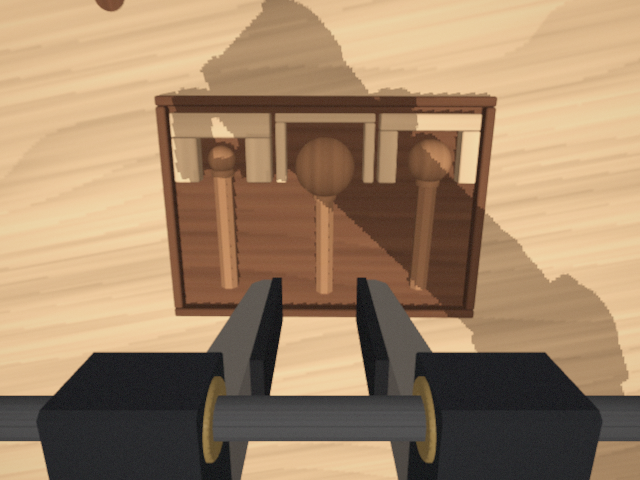

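All three balls sit centred in their stalls, at (222,158), (325,167) and (430,160), with the shanks pointing straight out and the gripper clear. I hand the job in.

```bash
python3 -c "
from bench import job
print(job.finish_job())"
```

```text
the job is handed in; nothing more can be done
None
```

The three ball punches are in their matching stalls with shanks pointing straight out, confirmed in the last wrist picture; I kept clear of everything else and handed the job in at about 22 s.

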